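Put the handheld meter away and snap its case shut

ROBOT

A 6-joint arm with a two-finger parallel gripper is mounted at the origin on the work surface. World frame = base frame: x ahead of the robot, y to its left, z up, the work surface at z = 0. Lengths are in m, angles in rad, forces in N, time in s.
With the tool pointing down it reaches from about 0.275 to 0.85 m from the base axis. Payload 5.2 kg.
Tool frame: the origin (TCP) lies at the centre of the arm's flange, where the gripper is bolted on; the fingertips stand 173 mm ahead of it and the grasp point (between the pads) lies 155 mm ahead of it; z points along the fingers, x is the direction in which the jaws open and shut, and the axes are right-handed (so a half turn about z gives the same grasp; the last joint's range is limited). The gripper opens to 85 mm and grips with 20 to 120 N. Pads are 22 mm wide; open, the fingers measure 114 mm over their backs; the gripper's body (76 mm by 85 mm) begins 54 mm behind the grasp point. The pads swing forward as they close: fully open they stand 13 mm farther back than shut.
Start: joints at [1.025, 0.259, 1.535, -0, 1.348, -0.203], TCP at [0.185, 0.518, 0.405] pointing down, gripper open.
Joint ranges: [-3.14, 3.14], [-0.91, 2.08], [0.19, 2.58], [-1.22, 4.36], [0.22, 2.71], [-3.12, 3.12]. Speed limits (rad/s): [2.57, 2.57, 3.14, 3.14, 3.14, 3.14].

INTERFACE

Orientations are given as a rotation vector (axis times angle).
In Python, from bench import env gives the robot as it stands. The module is installed in compiled form; this text tells all that it offers.
- The arm moves only by the tool play_rows, never from a script. Its argument "targets" is a list of rows, each an object with "xyz": the shift along the tool's x, y, z in m, a list of three; "twist": the turn, a rotation vector about the tool's x, y, z in degrees, a list of three; "fingers": the opening, from 0 (shut) to 1 (fully open). In form: [{"xyz": [dx, dy, dz], "twist": [ax, ay, az], "fingers": fingers}, ...]. A call has 1 to 10 rows; each row shifts and turns the commanded pose from where the row before left it, along the tool's axes as they then stand; what a row does not reach is not made up. A row lasts 1/10 s, in which the tool goes at most 50 mm and 8.59 degrees, less where a joint would pass 70% of its speed; a pose out of reach is approached as far as the arm can. A call is refused whole if a number of a shift passes 0.05 or a number of a turn 8.59, either way. A call with a gripper value outside its range is refused whole. The fingers move at their own pace and stop on an object; the grip force is fixed at half the most. Time passes only in rows, so rows that do not move let the fingers close. It gives the time, the measured TCP pose, the force and the opening at its end, in the units of the state.
- env.sense(): the state, without advancing time (a new reading comes with each control period).
- env.grab_frame(name): name is "scene" or "top" or "wrist"; returns (picture, depth): 400x640x3 uint8, red, green, blue; 400x640 float32, m along the optical axis (not along the pixel's ray), 0 where there is no reading.
- env.get_calibration(name): a dict with "intrinsics" (3x3 intrinsics, pixels), "T" (4x4, takes a point from camera to world coordinates); the wrist camera has in their place "mount" (4x4, takes a point from camera to tool coordinates, whose origin is the TCP and whose axes are the tool frame's). Camera axes: x right, y up, looking along -z (the intrinsics and any distortion apply to the point x, -y, -z); pixel columns grow to the right and rows downward; lengths in m; the calibration is good to about 2 mm. A picture is of the moment at which its call begins: read the wrist's pose just before it. get_calibration takes no time and is no camera call.
- env.sign_off(): hands the job in, once; it reports no verdict.
Trained networks look in the newest picture that a camera, given by its name, has taken for a name from the list of things; names that differ only in an ending like _2 or _b are one class to them, and where a whole thing is asked for, a point or a joint stands for the part that bears it (a point fixed in the world has none). Each returns a list of dicts, best first, with "score" (0 to 1); they miss things now and then, are a little off and sometimes report something else, mostly with a low value. They report only what shows in the picture. A call takes as long as a camera call. They do not tell look-alikes from the thing itself.
- env.recognise(thing, camera): "xyz" ([x, y, z] in m, in world coordinates, good to about 4 mm: the middle of the surface that is visible of it).
- env.trace(thing, camera): "region" (400x640 bool, what is visible of it).
- env.mark_of(thing, camera): "xyz" ([x, y, z] in m, in world coordinates, good to about 4 mm: a listed point, or the origin of a listed thing).
The state is a dict: "t": time; "q": joint angles; "joint_vel": joint speeds; "tau": joint torques, N m; "position": TCP position; "ee_rot": TCP orientation; "wrist_force": force on the tool from outside, world axes, zero at the start; "wrist_torque": the same for the moment, N m; "width": finger opening in m.
Only numpy, scipy, OpenCV 4.12 (cv2) and the standard library are available. Lean on these libraries where they do the work, as an engineer would, in place of code of your own. Each camera call takes 0.05 s, during which the arm holds its last target.

TASK

Take the handheld meter off its sloping stand and set it down, without dropping it, flat and display up in the empty long bay of the open case. Let go of it, then swing the case's lid down and press it until its catch snaps and it is fully shut; leave everything else where it is.

Things in the scene. Friction and masses are not known exactly. Their poses are not given: they have to be found in the camera images.
- meter: Handheld meter, black slab 150 long (own x) x 56 wide (y) x 32 mm thick (z, out of the face with pale display and keys), 0.2-0.4 kg. Origin: centre of its underside. Starts leaning on the stand at 30 degrees, own +x (display end) up-slope, roughly to the robot's right (-y), face turned up and to the left. Grip across the 56 mm at mid length. Either way round in the bay will do.
- stand: Fixed steel easel. Origin at table level under the middle of the meter; own x points horizontally up-slope. The meter's underside centre is 75 mm above it, on a 30 degree plate 40 mm wide (narrower than the meter: fingers may pass 20 mm below its underside at mid length), with a 14 mm high lip across the meter's low end. Foot 130 x 100 x 8 mm.
- case: Fixed grey plastic instrument case, outside 250 (own x) x 170 (own y) x 56 mm high, walls 6 mm. Origin: centre of its underside. Lid hinged along its +y long side, spring catch in the middle of its -y long side. The long bay takes the -x part; a shorter bay at the +x end holds the spare block.
- bay (a point): Middle of the case's long bay, on the pad where the meter's underside goes: 35 mm to -x of the case's middle, 16 mm above the table, 40 mm below the rim; case axes. Bay 160 mm long (x), 66 wide (y) between corner blocks 24 mm higher than this point; for 80 mm at mid length there are no blocks: room for fingers to y = +-79 mm, down to 10 mm below this point (pad 40 mm wide).
- lid (a joint): Angle of the case's lid: 0 fully shut, grows as it opens, starts at 1.65 to 1.95 rad (leaning back, away from the bay). Stiff hinge (0.4 N m; lid 0.35 kg): stays where it is left. At about 0.09 rad it meets the spring catch; about 8 to 14 N down at its free edge takes it past the hump (at about 0.035 rad), and then the catch pulls it home to 0.
- lid_hinge (a point): Middle of the hinge line, 58 mm above the table; belongs to the lid; own x along the hinge, parallel to the case's x. The lid reaches 184 mm from here along own -y (to the case's -y side when shut, up when open), is 256 mm wide in x, underside at own z = 0, flat outer face at own z = 10 mm. A 90 mm wide skirt hangs 28 mm from its free edge on the inside.
- lid_edge (a point): Point on the lid's outer face, at the middle of its width, 165 mm from the hinge: where to push it over and press it down. Axes as lid_hinge's; own z out of the outer face.
- spare: Bystander: aluminium block 48 x 110 x 28 mm in the short bay of the case; stays there. Origin: centre of underside.
- stick: Bystander: white ceramic stick 200 (own x) x 16 x 16 mm. Origin: centre of underside.
- tape: Bystander: cardboard roll 90 mm across, 36 mm high. Origin: centre of underside.
- driver: Bystander: screwdriver lying on the table.
- block: Bystander: steel block 70 x 50 x 35 mm. Origin: centre of underside.
- cup: Bystander: white mug, 76 mm across, 90 mm high. Origin: centre of underside.
- tray: Bystander: open aluminium tray 120 x 160 x 35 mm high. Origin: centre of underside.
There are look-alikes about, which are no part of the job. What is shaped like the meter but orange or red is not meant.

How it is judged:
By the outcome, as a careful person would: the job done as asked, in the order asked, and still so for the second after the job is handed in, with the robot touching nothing.
It also fails if it takes over 56 s, if anything falls off the work surface, if the arm or the gripper's body presses on something with over 40 N, if the wrist force passes 120 N, or if a joint passes its speed limit or range.

## Working session

There is one attempt and no reset: what is moved stays moved. The work goes in short steps, Python scripts to look and compute and a tool call to move; the robot and the scene stay as the last step left them, time stands still between calls to the robot, and variables do not carry over. Pictures are saved under pics/ and viewed, and the job is handed in when it is done.

Besides the shell and the picture viewer there is one more tool, called as name(argument=value, ...), one argument or row to a line, values as JSON. play_rows: Moves the arm, as the interface text tells. Its arguments: {"type":"object","properties":{"targets":{"type":"array"}},"required":["targets"]}

```bash
mkdir -p pics
cat > h.py <<'E'
import numpy as np,cv2
from scipy.spatial.transform import Rotation as R
from bench import env
def save(name,fn):
    p,d=env.grab_frame(name); cv2.imwrite('pics/'+fn,p[:,:,::-1]); np.save('pics/'+fn+'.npy',d); return p,d
def T_of(name,s=None):
    c=env.get_calibration(name)
    if 'T' in c: return np.array(c['intrinsics']),np.array(c['T'])
    s=s or env.sense(); M=np.eye(4); M[:3,:3]=R.from_rotvec(s['ee_rot']).as_matrix(); M[:3,3]=s['position']
    return np.array(c['intrinsics']),M@np.array(c['mount'])
def cloud(name,d,s=None):
    K,T=T_of(name,s); v,u=np.mgrid[0:d.shape[0],0:d.shape[1]]
    P=np.stack([(u-K[0,2])/K[0,0]*d,-(v-K[1,2])/K[1,1]*d,-d],-1)
    return P@T[:3,:3].T+T[:3,3]
E
python3 - <<'E'
from h import *
s=env.sense();print(s)
for c in('scene','top'):
    save(c,c+'0.png'); k=env.get_calibration(c);print(c,k)
    for t in ['meter','stand','case','bay','lid_hinge','lid_edge','spare']:
        r=env.mark_of(t,c);print(t,[(np.round(x['xyz'],3).tolist(),round(x['score'],2)) for x in r[:3]])
E
```

```text
{'t': 0.0, 'q': array([ 1.02516919e+00,  2.59322968e-01,  1.53609834e+00, -1.36352435e-05,
        1.34795542e+00, -2.02802124e-01]), 'joint_vel': array([-4.35749338e-05, -6.99592940e-04,  4.91637761e-04, -3.72941002e-04,
        8.95385576e-04, -1.50103231e-04]), 'tau': array([ 1.06295847e-03, -4.46014059e+01, -2.90574020e+01, -2.53509979e-04,
        1.18383145e-02, -5.45317869e-05]), 'position': array([0.18474844, 0.51781236, 0.40387905]), 'ee_rot': array([ 2.56721031e+00,  1.80955038e+00, -2.55988607e-03]), 'wrist_force': array([-0.35869702,  0.703143  ,  0.2018222 ]), 'wrist_torque': array([-0.01737647, -0.00166917,  0.01439304]), 'width': 0.08520176117857234}
scene {'intrinsics': array([[363.3446558 ,   0.        , 324.64185894],
       [  0.        , 363.3446558 , 198.90799353],
       [  0.        ,   0.        ,   1.        ]]), 'T': array([[ 0.52867817, -0.62892313,  0.57004832,  1.21480951],
       [ 0.84861778,  0.37687892, -0.37122787, -0.58619247],
       [ 0.0186346 ,  0.68001321,  0.73296301,  0.98217492],
       [ 0.        ,  0.        ,  0.        ,  1.        ]])}
[... 544 characters left out ...]
  0.        ,   1.        ]]), 'T': array([[ 0.00665483,  0.99024271, -0.13919439,  0.31429928],
       [-0.99995758,  0.00747634,  0.00537981, -0.11975905],
       [ 0.00636798,  0.13915269,  0.99025046,  1.40097232],
       [ 0.        ,  0.        ,  0.        ,  1.        ]])}
meter [([0.493, -0.216, 0.07], 0.96), ([0.413, -0.7, -0.0], 0.96), ([0.281, 0.203, 0.0], 0.77)]
stand [([0.493, -0.216, -0.0], 0.86)]
case [([0.546, 0.094, -0.001], 0.76), ([0.688, -0.405, -0.0], 0.45)]
bay [([0.512, 0.1, 0.02], 0.65), ([0.442, -0.492, 0.0], 0.38)]
lid_hinge [([0.562, 0.178, 0.056], 0.77)]
lid_edge [([0.582, 0.242, 0.211], 0.76), ([0.494, -0.212, -0.002], 0.7)]
spare [([0.636, 0.094, 0.009], 0.81)]
```

View pics/scene0.png

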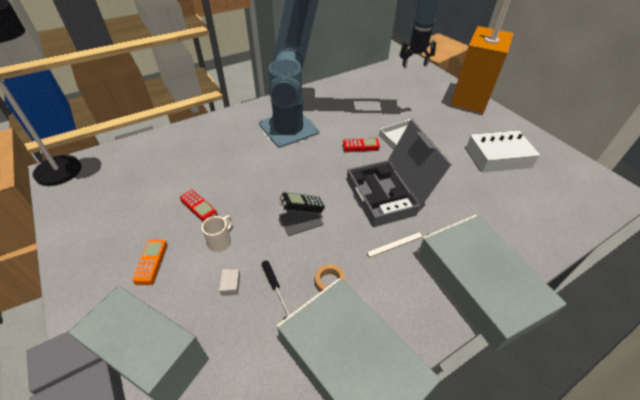

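View pics/top0.png

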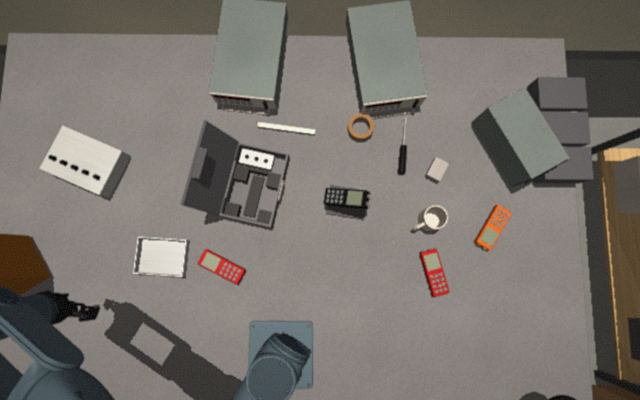

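```bash
cat > m.py <<'E'
from h import *
for c in('top','scene'):
    d=np.load('pics/%s0.png.npy'%c); P=cloud(c,d)
    # meter
    env.grab_frame(c)
    for r in env.trace('meter',c)[:4]:
        m=r['region']&(d>0); Q=P[m]; ctr=np.median(Q,0)
        if np.linalg.norm(ctr[:2]-[.495,-.215])>.06: continue
        n0=None
        Q=Q[np.linalg.norm(Q-ctr,axis=1)<.1]
        # ransac plane
        rng=np.random.default_rng(0);best=None
        for _ in range(500):
            a=Q[rng.choice(len(Q),3,False)];n=np.cross(a[1]-a[0],a[2]-a[0]);
            if np.linalg.norm(n)<1e-9: continue
            n/=np.linalg.norm(n); n*=np.sign(n[2]); i=abs((Q-a[0])@n)<.003
            if n[2]>.7 and(best is None or i.sum()>best.sum()): best=i
        q=Q[best];u,s,vt=np.linalg.svd(q-q.mean(0));n=vt[2]*np.sign(vt[2][2])
        ax=vt[0]*np.sign(vt[0][2]); pr=(q-q.mean(0))@ax; pc=(q-q.mean(0))@vt[1]
        mid=q.mean(0)+ax*(pr.max()+pr.min())/2+vt[1]*(pc.max()+pc.min())/2
        print(c,len(Q),len(q),'n',n.round(3),'ax',ax.round(3),'az',np.degrees(np.arctan2(ax[1],ax[0])),'slope',np.degrees(np.arcsin(ax[2])),'len',np.ptp(pr),np.ptp(pc),'mid',mid.round(4),'under',(mid-.032*n).round(4), 'naz',np.degrees(np.arctan2(n[1],n[0])))
    # case rim points z 0.05..0.062 and lid
    xy=P[...,:2]-[.546,.092]
    rim=(abs(P[...,2]-.056)<.005)&(np.linalg.norm(xy,axis=2)<.2)&(d>0)
    q=P[rim][:,:2].astype(np.float32); print('rim',len(q),cv2.minAreaRect(q))
    lid=(P[...,2]>.075)&(np.linalg.norm(P[...,:2]-[.58,.24],axis=2)<.2)&(d>0)&(P[...,2]<.28)
    q=P[lid];u,s,vt=np.linalg.svd(q-q.mean(0));print('lid n',vt[2].round(3),q.min(0),q.max(0),s)
E
python3 m.py
```

```text
top 808 544 n [0.069 0.502 0.862] ax [-0.123 -0.853  0.507] az -98.18419928675195 slope 30.446461147402466 len 0.14940274086068694 0.05572168753850652 mid [ 0.4969 -0.1966  0.1038] under [ 0.4947 -0.2126  0.0762] naz 82.16282217133502
rim 518 ((0.5452821850776672, 0.09477753192186356), (0.17943412065505981, 0.250697523355484), 77.51756286621094)
lid n [-0.207 -0.926  0.315] [0.44201546 0.15751366 0.07503748] [0.70167926 0.27409642 0.24542614] [4.06155681 2.89539283 0.3052564 ]
scene 673 363 n [0.087 0.49  0.867] ax [-0.132 -0.857  0.497] az -98.74617281464974 slope 29.833700201640692 len 0.14771325630288773 0.05640983677287821 mid [ 0.4978 -0.1995  0.105 ] under [ 0.4951 -0.2151  0.0773] naz 79.91777802161661
scene 772 555 n [-0.001  0.002  1.   ] ax [-0.436 -0.9    0.002] az -115.83717805451161 slope 0.09546948158685867 len 0.1468323165233003 0.10230369141808468 mid [ 0.5052 -0.2204  0.0094] under [ 0.5052 -0.2205 -0.0226] naz 112.73378528949794
rim 486 ((0.5458949208259583, 0.09247823059558868), (0.181850865483284, 0.25716671347618103), 78.4767837524414)
lid n [-0.203 -0.925  0.322] [0.44357315 0.1540457  0.07505024] [0.70396271 0.27019528 0.24368329] [3.77790652 2.53346308 0.24959613]
```

```bash
cat >> h.py <<'E'
psi=np.radians(-12.3); CX=np.array([np.cos(psi),np.sin(psi),0]); CY=np.array([-np.sin(psi),np.cos(psi),0])
a=np.radians(-98.3); MX=np.array([np.cos(a)*np.cos(np.pi/6),np.sin(a)*np.cos(np.pi/6),.5]); MY=np.array([-np.sin(a),np.cos(a),0]); MN=np.cross(MX,MY)
MU=np.array([.495,-.214,.0755])
def plan(p,z=None,x=None,Rt=None):
    s=env.sense(); Rc=R.from_rotvec(s['ee_rot']).as_matrix()
    if Rt is None: Rt=np.stack([x,np.cross(z,x),z],1)
    w=np.degrees(R.from_matrix(Rc.T@Rt).as_rotvec())
    dp=np.array(p)-s['position']
    print('pos',s['position'].round(4),'q',s['q'].round(3),'F',s['wrist_force'].round(1),'w',round(s['width'],4),'t',round(s['t'],2))
    print('shift now-axes mm',(Rc.T@dp*1000).round(1),'|',round(np.linalg.norm(dp)*1000,1),' shift target-axes mm',(Rt.T@dp*1000).round(1),' twist deg',w.round(2))
E
python3 - <<'E'
from h import *
print(MX,MY,MN)
plan([.514,-.08,.47],-MN,MY)
E
```

```text
[-0.12501614 -0.85695447  0.5       ] [ 0.98952579 -0.1443562   0.        ] [0.0721781  0.49476289 0.8660254 ]
pos [0.1849 0.518  0.4047] q [ 1.025  0.259  1.535  0.     1.348 -0.203] F [ 0.   0.7 -0.5] w 0.0852 t 1.0
shift now-axes mm [-452.6  511.   -65.3] | 685.7  shift target-axes mm [412.  504.  215.6]  twist deg [-25.1  -20.56  76.73]
```

play_rows(
  targets=[
    {"xyz":[0,0,-0.033],"twist":[0,0,0],"fingers":1},
    {"xyz":[0,0,-0.033],"twist":[0,0,0],"fingers":1},
    {"xyz":[-0.022,0.025,0],"twist":[0,0,0],"fingers":1},
    {"xyz":[-0.022,0.025,0],"twist":[0,0,0],"fingers":1},
    {"xyz":[-0.022,0.025,0],"twist":[0,0,0],"fingers":1},
    {"xyz":[-0.022,0.025,0],"twist":[0,0,0],"fingers":1},
    {"xyz":[-0.022,0.025,0],"twist":[0,0,0],"fingers":1},
    {"xyz":[-0.022,0.025,0],"twist":[0,0,0],"fingers":1},
    {"xyz":[-0.022,0.025,0],"twist":[0,0,0],"fingers":1},
    {"xyz":[-0.022,0.025,0],"twist":[0,0,0],"fingers":1},
  ],
)

```text
t: 2.0
position: [0.3144, 0.2838, 0.4709]
ee_rot: [2.568, 1.81, 0.001]
wrist_force: [-0.0, 0.5, -0.2]
width: 0.0851
```

play_rows(
  targets=[
    {"xyz":[-0.022,0.025,0],"twist":[0,0,0],"fingers":1},
    {"xyz":[-0.022,0.025,0],"twist":[0,0,0],"fingers":1},
    {"xyz":[-0.022,0.025,0],"twist":[0,0,0],"fingers":1},
    {"xyz":[-0.022,0.025,0],"twist":[0,0,0],"fingers":1},
    {"xyz":[-0.022,0.025,0],"twist":[0,0,0],"fingers":1},
    {"xyz":[-0.022,0.025,0],"twist":[0,0,0],"fingers":1},
    {"xyz":[-0.022,0.025,0],"twist":[0,0,0],"fingers":1},
    {"xyz":[-0.022,0.025,0],"twist":[0,0,0],"fingers":1},
    {"xyz":[-0.022,0.025,0],"twist":[0,0,0],"fingers":1},
    {"xyz":[-0.022,0.025,0],"twist":[0,0,0],"fingers":1},
  ],
)

```text
t: 3.0
position: [0.476, -0.0075, 0.4708]
ee_rot: [2.568, 1.81, 0.0]
wrist_force: [0.8, 0.8, -0.1]
width: 0.0854
```

Run:
```python
from h import *
plan([.514,-.08,.47],-MN,MY)
plan([.514,-.08,.47],np.array([0,0,-1.]),MY)
```

```text
pos [ 0.476  -0.0075  0.4708] q [-0.251  0.085  1.586  0.     1.47  -1.479] F [ 0.8  0.8 -0.1] w 0.0854 t 3.0
shift now-axes mm [-55.5  60.2   0.8] | 81.8  shift target-axes mm [48.1 56.9 33.8]  twist deg [-25.08 -20.58  76.72]
pos [ 0.476  -0.0075  0.4708] q [-0.251  0.085  1.586  0.     1.47  -1.479] F [ 0.8  0.8 -0.1] w 0.0854 t 3.0
shift now-axes mm [-55.5  60.2   0.8] | 81.8  shift target-axes mm [48.1 66.2  0.8]  twist deg [ 1.000e-02 -2.000e-02  7.865e+01]
```

play_rows(
  targets=[
    {"xyz":[0,0,0],"twist":[-2.508,-2.058,7.672],"fingers":1},
    {"xyz":[0,0,0],"twist":[-2.508,-2.058,7.672],"fingers":1},
    {"xyz":[0,0,0],"twist":[-2.508,-2.058,7.672],"fingers":1},
    {"xyz":[0,0,0],"twist":[-2.508,-2.058,7.672],"fingers":1},
    {"xyz":[0,0,0],"twist":[-2.508,-2.058,7.672],"fingers":1},
    {"xyz":[0,0,0],"twist":[-2.508,-2.058,7.672],"fingers":1},
    {"xyz":[0,0,0],"twist":[-2.508,-2.058,7.672],"fingers":1},
    {"xyz":[0,0,0],"twist":[-2.508,-2.058,7.672],"fingers":1},
    {"xyz":[0,0,0],"twist":[-2.508,-2.058,7.672],"fingers":1},
    {"xyz":[0,0,0],"twist":[-2.508,-2.058,7.672],"fingers":1},
  ],
)

```text
t: 4.0
position: [0.4754, -0.006, 0.4709]
ee_rot: [2.61, -0.197, -0.05]
wrist_force: [0.1, 0.2, -0.8]
width: 0.0851
```

Run:
```python
from h import *
plan(MU+MN*(.171+.09),-MN,MY)
```

```text
pos [ 0.4754 -0.006   0.4709] q [-0.056  0.134  1.589 -0.525  1.485  0.158] F [ 0.1  0.2 -0.8] w 0.0851 t 4.0
shift now-axes mm [ 49.4 -22.5 182.8] | 190.7  shift target-axes mm [ 49.4 -21.9 182.9]  twist deg [ 0.11  0.05 -0.3 ]
```

play_rows(
  targets=[
    {"xyz":[0.0124,-0.0056,0.028],"twist":[0,0,0],"fingers":1},
    {"xyz":[0.0124,-0.0056,0.028],"twist":[0,0,0],"fingers":1},
    {"xyz":[0.0123,-0.0055,0.028],"twist":[0,0,0],"fingers":1},
    {"xyz":[0.0123,-0.0055,0.028],"twist":[0,0,0],"fingers":1},
    {"xyz":[0,0,0.025],"twist":[0,0,0],"fingers":1},
    {"xyz":[0,0,0],"twist":[0,0,0],"fingers":1},
  ],
)

```text
t: 4.6
position: [0.5163, -0.0628, 0.3378]
ee_rot: [2.613, -0.189, -0.061]
wrist_force: [-0.6, 0.3, 0.9]
width: 0.0853
```

Run:
```python
from h import *
s=env.sense()
p,d=save('wrist','w1.png'); K,T=T_of('wrist',s)
P=cloud('wrist',d,s); np.save('pics/w1P.npy',P)
for r in env.mark_of('meter','wrist')[:2]: print(r)
for r in env.trace('meter','wrist')[:1]:
    Q=P[r['region']&(d>0)]; rel=(Q-MU)@np.stack([MX,MY,MN],1)
    rel=rel[abs(rel[:,2]-.032)<.008]
    print(len(rel),rel.min(0),rel.max(0),np.median(rel,0), cv2.minAreaRect(rel[:,:2].astype(np.float32)))
    A=np.c_[rel[:,:2],np.ones(len(rel))]; print(np.linalg.lstsq(A,rel[:,2],rcond=None)[0])
plan(MU+MN*(.171),-MN,MY)
```

```text
{'xyz': [0.4981, -0.2171, 0.0772], 'score': 0.82}
{'xyz': [0.2625, -0.4992, -0.0006], 'score': 0.8}Traceback (most recent call last):
  File "<stdin>", line 9, in <module>
    return umr_minimum(a, axis, None, out, keepdims, initial, where)
ValueError: zero-size array to reduction operation minimum which has no identity
```

View pics/w1.png

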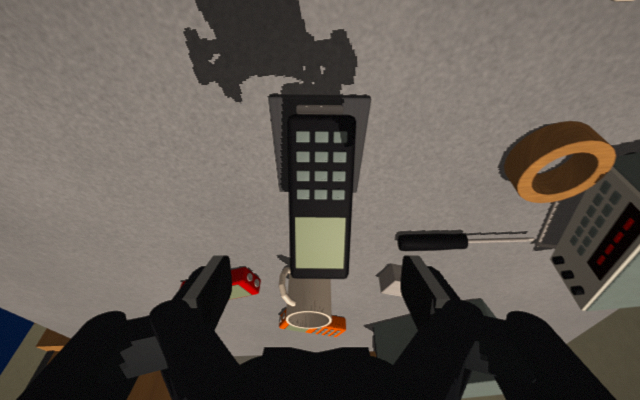

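Run:
```python
from h import *
P=np.load('pics/w1P.npy'); d=np.load('pics/w1.png.npy')
Q=P[100:285,275:365].reshape(-1,3); Q=Q[d[100:285,275:365].ravel()>0]
rel=(Q-MU)@np.stack([MX,MY,MN],1)
print(np.percentile(rel,[5,50,95],axis=0))
rel=rel[(abs(rel[:,2]-.032)<.008)&(abs(rel[:,0])<.1)&(abs(rel[:,1])<.05)]
print(len(rel),rel.min(0),rel.max(0),np.median(rel,0), cv2.minAreaRect(rel[:,:2].astype(np.float32)))
print(np.linalg.lstsq(np.c_[rel[:,:2],np.ones(len(rel))],rel[:,2],rcond=None)[0])
plan(MU+MN*(.171),-MN,MY)
```

```text
[[-0.07980904 -0.05484164 -0.18387527]
 [-0.00540068  0.00049309  0.03065545]
 [ 0.19121     0.05945528  0.03293991]]
10377 [-0.07571478 -0.02789422  0.02412507] [0.0733328  0.02925174 0.03540915] [-0.01182518  0.00053258  0.03152227] ((-0.0012938007712364197, 0.000576309859752655), (0.056128453463315964, 0.14883901178836823), 89.46273803710938)
[ 0.00146559 -0.0037554   0.03143001]
pos [ 0.5176 -0.0619  0.342 ] q [-0.158  0.301  1.704 -0.568  1.191  0.217] F [-0.5 -0.5  0.3] w 0.0855 t 4.75
shift now-axes mm [-5.000e-01 -1.000e-01  1.367e+02] | 136.7  shift target-axes mm [-4.000e-01 -1.000e-01  1.367e+02]  twist deg [ 0.   -0.05 -0.03]
```

play_rows(
  targets=[
    {"xyz":[0,0,0.03],"twist":[0,0,0],"fingers":1},
    {"xyz":[0,0,0.03],"twist":[0,0,0],"fingers":1},
    {"xyz":[0,0,0.025],"twist":[0,0,0],"fingers":1},
    {"xyz":[0,0,0.02],"twist":[0,0,0],"fingers":1},
    {"xyz":[0,0,0.02],"twist":[0,0,0],"fingers":1},
    {"xyz":[0,0,0.014],"twist":[0,0,0],"fingers":1},
    {"xyz":[0,0,0],"twist":[0,0,0],"fingers":1},
  ],
)

```text
t: 5.45
position: [0.5071, -0.1311, 0.2203]
ee_rot: [2.612, -0.19, -0.052]
wrist_force: [-0.2, -0.0, 0.1]
width: 0.0855
```

Run:
```python
from h import *
plan(MU+MN*(.168),-MN,MY)
```

```text
pos [ 0.5071 -0.1311  0.2203] q [-0.294  0.446  1.847 -0.689  0.892  0.306] F [-0.2 -0.   0.1] w 0.0855 t 5.45
shift now-axes mm [-0.   0.2 -0.7] | 0.7  shift target-axes mm [-0.   0.2 -0.7]  twist deg [0.01 0.07 0.01]
```

Aligned; close.

play_rows(
  targets=[
    {"xyz":[0,0,0],"twist":[0,0,0],"fingers":0},
    {"xyz":[0,0,0],"twist":[0,0,0],"fingers":0},
    {"xyz":[0,0,0],"twist":[0,0,0],"fingers":0},
    {"xyz":[0,0,0],"twist":[0,0,0],"fingers":0},
    {"xyz":[0,0,0],"twist":[0,0,0],"fingers":0},
    {"xyz":[0,0,0],"twist":[0,0,0],"fingers":0},
    {"xyz":[0,0,0],"twist":[0,0,0],"fingers":0},
    {"xyz":[0,0,0],"twist":[0,0,0],"fingers":0},
  ],
)

```text
t: 6.25
position: [0.5079, -0.1304, 0.222]
ee_rot: [2.611, -0.189, -0.047]
wrist_force: [1.3, 4.1, 6.3]
width: 0.0557
```

play_rows(
  targets=[
    {"xyz":[0,0,-0.005],"twist":[0,0,0],"fingers":0},
    {"xyz":[0,0,-0.01],"twist":[0,0,0],"fingers":0},
    {"xyz":[0,0,-0.02],"twist":[0,0,0],"fingers":0},
    {"xyz":[0,0,-0.02],"twist":[0,0,0],"fingers":0},
    {"xyz":[0,0,-0.025],"twist":[0,0,0],"fingers":0},
    {"xyz":[0,0,-0.025],"twist":[0,0,0],"fingers":0},
    {"xyz":[0,0,-0.025],"twist":[0,0,0],"fingers":0},
    {"xyz":[0,0,-0.02],"twist":[0,0,0],"fingers":0},
    {"xyz":[0,0,-0.01],"twist":[0,0,0],"fingers":0},
    {"xyz":[0,0,0],"twist":[0,0,0],"fingers":0},
  ],
)

```text
t: 7.25
position: [0.5191, -0.051, 0.3605]
ee_rot: [2.612, -0.189, -0.047]
wrist_force: [-0.4, -0.2, -2.1]
width: 0.0557
```

Run:
```python
from h import *
s=env.sense()
p,d=save('wrist','w2.png'); P=cloud('wrist',d,s)
Rc=R.from_rotvec(s['ee_rot']).as_matrix(); Q=(P-s['position'])@Rc
m=(d>0)&(abs(Q[...,0])<.05)&(abs(Q[...,1])<.11)&(abs(Q[...,2]-.140)<.02)
q=Q[m]; print(len(q),np.median(q,0)); 
f=np.abs(q[:,0])<.02
q=q[f];print(q.min(0),q.max(0)); c=np.linalg.lstsq(np.c_[q[:,:2],np.ones(len(q))],q[:,2],rcond=None)[0];print(c)
b=env.get_calibration('wrist');print(np.round(b['mount'],3))
z=np.array([0,0,-1.])
B=np.array([.5455,.0932,0])-.035*CX
plan(np.r_[B[:2],.45],z,CY)
```

```text
35252 [ 2.56327684e-06 -2.87097260e-02  1.37634746e-01]
[-0.01999914 -0.07565584  0.13434634] [0.01999968 0.02786997 0.1517422 ]
[ 0.00813602 -0.00702378  0.13725388]
[[ 1.     0.     0.    -0.   ]
 [ 0.    -0.954 -0.301 -0.077]
 [-0.     0.301 -0.954  0.031]
 [ 0.     0.     0.     1.   ]]
pos [ 0.5187 -0.0513  0.3593] q [-0.138  0.286  1.677 -0.558  1.236  0.209] F [-0.  -0.3 -2.5] w 0.055 t 7.3
shift now-axes mm [ -29.1  -84.  -153.2] | 177.2  shift target-axes mm [146.9 -39.6 -90.7]  twist deg [ 24.1   22.45 -83.82]
```

View pics/w2.png

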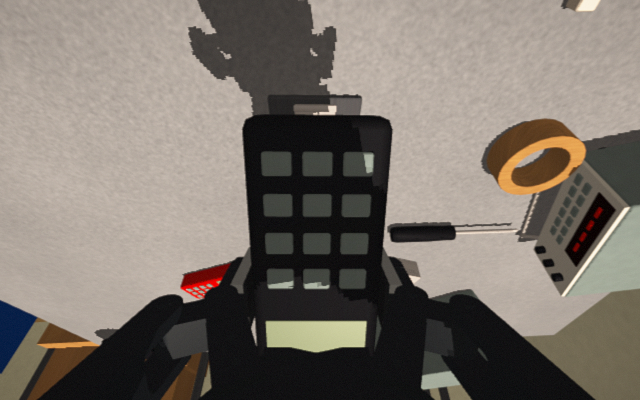

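play_rows(
  targets=[
    {"xyz":[-0.0025,-0.007,-0.013],"twist":[0,0,0],"fingers":0},
    {"xyz":[-0.004,-0.012,-0.022],"twist":[0,0,0],"fingers":0},
    {"xyz":[-0.004,-0.012,-0.022],"twist":[0,0,0],"fingers":0},
    {"xyz":[-0.004,-0.012,-0.022],"twist":[0,0,0],"fingers":0},
    {"xyz":[-0.004,-0.012,-0.022],"twist":[0,0,0],"fingers":0},
    {"xyz":[-0.004,-0.012,-0.022],"twist":[0,0,0],"fingers":0},
    {"xyz":[-0.004,-0.01,-0.018],"twist":[0,0,0],"fingers":0},
    {"xyz":[-0.0026,-0.007,-0.012],"twist":[0,0,0],"fingers":0},
  ],
)

```text
t: 8.1
position: [0.5113, 0.1016, 0.4499]
ee_rot: [2.612, -0.188, -0.052]
wrist_force: [0.0, -0.1, -2.6]
width: 0.0555
```

play_rows(
  targets=[
    {"xyz":[0,0,0],"twist":[2.009,1.871,-6.985],"fingers":0},
    {"xyz":[0,0,0],"twist":[2.009,1.871,-6.985],"fingers":0},
    {"xyz":[0,0,0],"twist":[2.009,1.871,-6.985],"fingers":0},
    {"xyz":[0,0,0],"twist":[2.009,1.871,-6.985],"fingers":0},
    {"xyz":[0,0,0],"twist":[2.009,1.871,-6.985],"fingers":0},
    {"xyz":[0,0,0],"twist":[2.009,1.871,-6.985],"fingers":0},
    {"xyz":[0,0,0],"twist":[2.009,1.871,-6.985],"fingers":0},
    {"xyz":[0,0,0],"twist":[2.009,1.871,-6.985],"fingers":0},
    {"xyz":[0,0,0],"twist":[2.009,1.871,-6.985],"fingers":0},
    {"xyz":[0,0,0],"twist":[2.009,1.871,-6.985],"fingers":0},
  ],
)

```text
t: 9.1
position: [0.5113, 0.1001, 0.449]
ee_rot: [2.586, 1.615, -0.014]
wrist_force: [0.2, -0.4, -2.3]
width: 0.0553
```

play_rows(
  targets=[
    {"xyz":[0,0,0],"twist":[2.009,1.871,-6.985],"fingers":0},
    {"xyz":[0,0,0],"twist":[2.009,1.871,-6.985],"fingers":0},
    {"xyz":[0,0,0],"twist":[0,0,0],"fingers":0},
  ],
)

```text
t: 9.4
position: [0.5116, 0.0997, 0.4488]
ee_rot: [-2.446, -1.968, 0.004]
wrist_force: [1.0, -0.4, -2.0]
width: 0.0553
```

Run:
```python
from h import *
z=np.array([0,0,-1.])
B=np.array([.5455,.0932,0])-.035*CX
plan(np.r_[B[:2],.45],z,CY)
s=env.sense()
p,d=save('wrist','w3.png'); P=cloud('wrist',d,s); np.save('pics/w3P.npy',P)
Rc=R.from_rotvec(s['ee_rot']).as_matrix(); Q=(P-s['position'])@Rc
m=(d>0)&(abs(Q[...,0])<.02)&(abs(Q[...,1])<.11)&(abs(Q[...,2]-.140)<.02); q=Q[m]
print(q.min(0),q.max(0)); print(np.linalg.lstsq(np.c_[q[:,:2],np.ones(len(q))],q[:,2],rcond=None)[0])
for t in('bay','case','lid_hinge'): print(t,[(np.round(r['xyz'],4),r['score']) for r in env.mark_of(t,'wrist')[:2]])
rim=(abs(P[...,2]-.056)<.005)&(np.linalg.norm(P[...,:2]-[.546,.092],axis=2)<.2)&(d>0)
q=P[rim][:,:2].astype(np.float32); print('rim',len(q),cv2.minAreaRect(q))
```

```text
pos [0.5116 0.0997 0.4488] q [-0.022  0.181  1.527  0.     1.437 -1.377] F [ 1.  -0.4 -2. ] w 0.0553 t 9.4
shift now-axes mm [ 0.9 -0.5 -1.2] | 1.5  shift target-axes mm [ 0.9 -0.5 -1.2]  twist deg [-0.18  0.03 -0.05]
[-0.01999938 -0.07546854  0.13418557] [0.0199997  0.02794799 0.15552239]
[ 0.00740226 -0.00831849  0.1372667 ]
bay []
case []
lid_hinge [(array([0.5639, 0.174 , 0.0527]), 0.85)]
rim 964 ((0.434226393699646, 0.11952005326747894), (0.17269453406333923, 0.022161636501550674), 78.33828735351562)
```

View pics/w3.png

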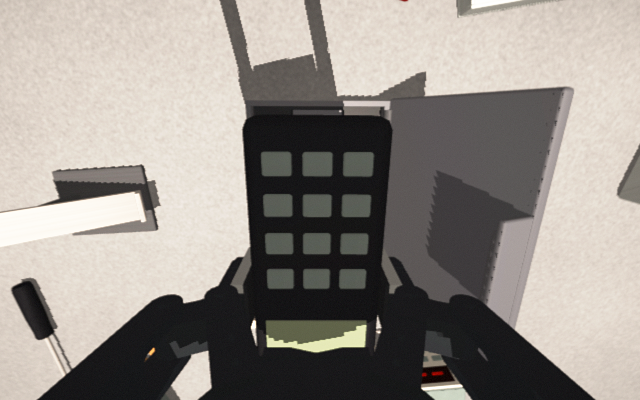

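play_rows(
  targets=[
    {"xyz":[0.001,0,0.015],"twist":[0,0,0],"fingers":0},
    {"xyz":[0,0,0.03],"twist":[0,0,0],"fingers":0},
    {"xyz":[0,0,0.035],"twist":[0,0,0],"fingers":0},
    {"xyz":[0,0,0.035],"twist":[0,0,0],"fingers":0},
    {"xyz":[0,0,0.035],"twist":[0,0,0],"fingers":0},
    {"xyz":[0,0,0.03],"twist":[0,0,0],"fingers":0},
    {"xyz":[0,0,0.02],"twist":[0,0,0],"fingers":0},
    {"xyz":[0,0,0.01],"twist":[0,0,0],"fingers":0},
    {"xyz":[0,0,0],"twist":[0,0,0],"fingers":0},
    {"xyz":[0,0,0],"twist":[0,0,0],"fingers":0},
  ],
)

```text
t: 10.6
position: [0.5122, 0.1013, 0.2405]
ee_rot: [2.447, 1.969, 0.001]
wrist_force: [-0.9, -0.4, -2.2]
width: 0.0556
```

Run:
```python
from h import *
z=np.array([0,0,-1.])
B=np.array([.5455,.0932,0])-.035*CX
plan(np.r_[B[:2],.185],z,CY)
s=env.sense()
for c in('wrist','top','scene'):
    p,d=save(c,c[0]+'4.png'); P=cloud(c,d,s)
    q=(P-[.5455,.0932,0])@np.stack([CX,CY,[0,0,1]],1)
    m=(abs(q[...,2]-.056)<.006)&(abs(q[...,0])<.14)&(abs(q[...,1])<.1)&(d>0)
    r=q[m]
    for ax,v,o in((0,-.122,1),(0,.122,1),(1,-.082,0),(1,.082,0)):
        w=r[(abs(r[:,ax]-v)<.01)&(abs(r[:,o])<[.11,.075][o])]
        if len(w)>30: print(c,'xy'[ax],v,len(w),'min/max',np.percentile(w[:,ax],[2,50,98]).round(4),'slope',np.degrees(np.polyfit(w[:,o],w[:,ax],1)[0]).round(2))
    if c!='wrist':
        im=cv2.imread('pics/'+c[0]+'4.png'); 
        cr=im[110:240,170:300] if c=='top' else im[110:240,320:460]
        cv2.imwrite('pics/%s4c.png'%c,cv2.resize(cr,None,fx=4,fy=4))
```

```text
pos [0.5122 0.1013 0.2405] q [-0.019  0.381  1.811 -0.     0.949 -1.374] F [-0.9 -0.4 -2.2] w 0.0556 t 10.6
shift now-axes mm [-0.8 -0.8 55.5] | 55.5  shift target-axes mm [-0.8 -0.7 55.5]  twist deg [ 0.05  0.   -0.06]
wrist x -0.122 4139 min/max [-0.1244 -0.1212 -0.1183] slope 0.26
wrist y -0.082 3495 min/max [-0.0847 -0.0803 -0.0781] slope -0.24
wrist y 0.082 5205 min/max [0.0785 0.0816 0.0872] slope 0.12
top x -0.122 48 min/max [-0.1258 -0.1224 -0.12  ] slope 0.69
top x 0.122 99 min/max [0.1171 0.1205 0.1245] slope 0.01
top y -0.082 145 min/max [-0.0869 -0.0808 -0.077 ] slope -0.41
top y 0.082 65 min/max [0.08   0.0833 0.0898] slope 0.14
scene x -0.122 34 min/max [-0.1278 -0.1209 -0.1165] slope -0.17
scene x 0.122 109 min/max [0.118  0.1235 0.127 ] slope 0.55
scene y -0.082 125 min/max [-0.0889 -0.084  -0.0788] slope -0.35
scene y 0.082 134 min/max [0.077  0.081  0.0877] slope -0.65
```

View pics/w4.png

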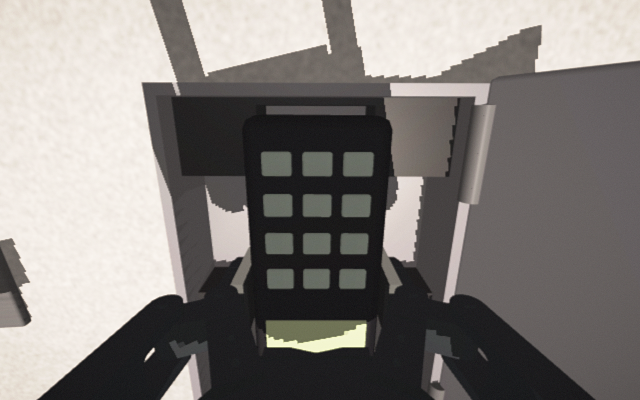

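View pics/scene4c.png

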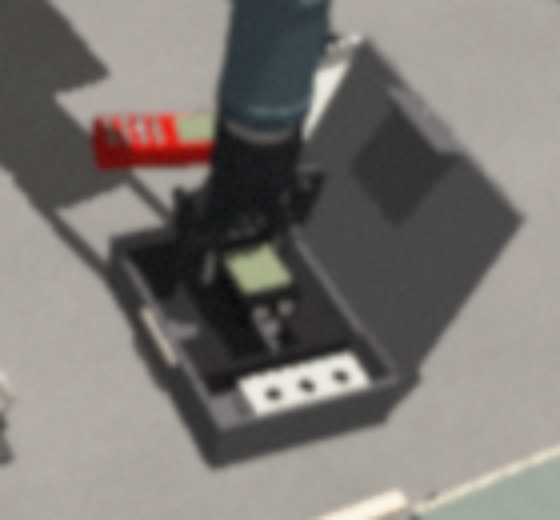

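play_rows(
  targets=[
    {"xyz":[-0.001,0,0.01],"twist":[0,0,0],"fingers":0},
    {"xyz":[0,0,0.012],"twist":[0,0,0],"fingers":0},
    {"xyz":[0,0,0.012],"twist":[0,0,0],"fingers":0},
    {"xyz":[0,0,0.01],"twist":[0,0,0],"fingers":0},
    {"xyz":[0,0,0.004],"twist":[0,0,0],"fingers":0},
    {"xyz":[0,0,0.002],"twist":[0,0,0],"fingers":0},
    {"xyz":[0,0,0],"twist":[0,0,0],"fingers":0},
  ],
)

```text
t: 11.45
position: [0.5115, 0.1002, 0.1893]
ee_rot: [-2.447, -1.969, 0.001]
wrist_force: [1.1, 0.3, -2.2]
width: 0.0552
```

play_rows(
  targets=[
    {"xyz":[0,0,0.0015],"twist":[0,0,0],"fingers":0},
    {"xyz":[0,0,0.001],"twist":[0,0,0],"fingers":0},
    {"xyz":[0,0,0],"twist":[0,0,0],"fingers":0},
  ],
)

```text
t: 11.75
position: [0.5115, 0.1002, 0.1873]
ee_rot: [-2.447, -1.97, 0.0]
wrist_force: [-0.8, 1.0, -2.3]
width: 0.0554
```

play_rows(
  targets=[
    {"xyz":[0,0,0.0015],"twist":[0,0,0],"fingers":0},
    {"xyz":[0,0,0],"twist":[0,0,0],"fingers":0},
    {"xyz":[0,0,0],"twist":[0,0,0],"fingers":0},
  ],
)

```text
t: 12.05
position: [0.5116, 0.1002, 0.1857]
ee_rot: [-2.447, -1.97, 0.0]
wrist_force: [0.4, -0.4, -1.1]
width: 0.0554
```

play_rows(
  targets=[
    {"xyz":[0,0,0.001],"twist":[0,0,0],"fingers":0},
    {"xyz":[0,0,0],"twist":[0,0,0],"fingers":0},
    {"xyz":[0,0,0],"twist":[0,0,0],"fingers":0},
  ],
)

```text
t: 12.35
position: [0.5115, 0.1002, 0.1857]
ee_rot: [2.447, 1.97, 0.0]
wrist_force: [-2.9, -0.5, 7.7]
width: 0.0551
```

play_rows(
  targets=[
    {"xyz":[0,0,0],"twist":[0,0,0],"fingers":0.8},
    {"xyz":[0,0,0],"twist":[0,0,0],"fingers":1},
    {"xyz":[0,0,0],"twist":[0,0,0],"fingers":1},
    {"xyz":[0,0,0],"twist":[0,0,0],"fingers":1},
    {"xyz":[0,0,0],"twist":[0,0,0],"fingers":1},
    {"xyz":[0,0,-0.005],"twist":[0,0,0],"fingers":1},
    {"xyz":[0,0,-0.015],"twist":[0,0,0],"fingers":1},
    {"xyz":[0,0,-0.03],"twist":[0,0,0],"fingers":1},
    {"xyz":[0,0,-0.04],"twist":[0,0,0],"fingers":1},
    {"xyz":[0,0,-0.04],"twist":[0,0,0],"fingers":1},
  ],
)

```text
t: 13.35
position: [0.5111, 0.1002, 0.316]
ee_rot: [-2.447, -1.969, 0.002]
wrist_force: [1.6, -0.5, -0.1]
width: 0.0855
```

Run:
```python
from h import *
s=env.sense(); p,d=save('wrist','w5.png'); P=cloud('wrist',d,s)
q=(P-[.5455,.0932,0])@np.stack([CX,CY,[0,0,1]],1)
m=(d>0)&(abs(q[...,0]+.035)<.085)&(abs(q[...,1])<.04)&(q[...,2]>.043)&(q[...,2]<.054); r=q[m]
print(len(r),r.min(0),r.max(0),np.linalg.lstsq(np.c_[r[:,:2],np.ones(len(r))],r[:,2],rcond=None)[0])
plan(s['position'],np.array([0,0,-1.]),CY)
```

```text
10646 [-0.11994698 -0.03935776  0.04300144] [0.03911752 0.02799502 0.05394996] [ 0.00161084 -0.00030132  0.04795829]
pos [0.5133 0.1003 0.323 ] q [-0.02   0.278  1.721 -0.     1.132 -1.376] F [2.1 1.5 4.5] w 0.0856 t 13.4
shift now-axes mm [-0.6 -2.1  7.1] | 7.4  shift target-axes mm [-0.6 -2.1  7.1]  twist deg [ 0.56 -0.11 -0.02]
```

View pics/w5.png

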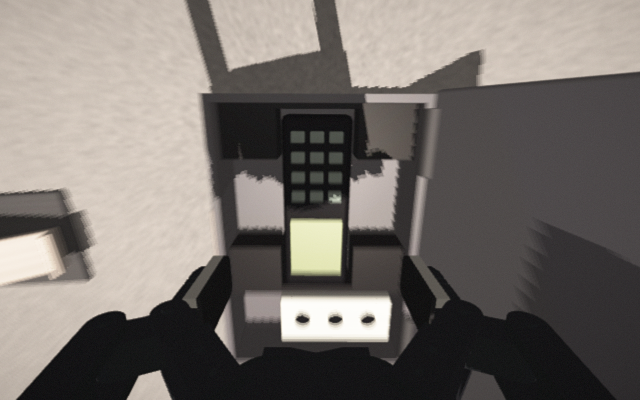

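```bash
cat >> h.py <<'E'
H=np.array([.5455,.0932,0])+CY*.0855; H[2]=.058
Z=np.array([0,0,1.])
def lid(th,r=.165,off=.010):
    return H-CY*r*np.cos(th)+Z*r*np.sin(th)+off*(CY*np.sin(th)+Z*np.cos(th))
def toolp(tip,tilt):
    t=np.radians(tilt); z=-np.sin(t)*CY-np.cos(t)*Z
    return tip-.173*z, z
E
python3 - <<'E'
from h import *
print('H',H,'edge1.89',lid(1.89))
for c in('top','scene'):
    env.grab_frame(c)
    for t in('lid_edge','lid_hinge'): print(c,t,[(np.round(r['xyz'],4),round(r['score'],2)) for r in env.mark_of(t,c)[:1]])
n=CY*np.sin(1.89)+Z*np.cos(1.89)
p,z=toolp(lid(1.89)+n*.05,45)
print('P0',p)
plan(p,z,CX); plan(p+Z*.12,z,CX)
plan([.513,.1,.48],z,CX)
E
```

```text
H [0.5637141 0.1767374 0.058    ] edge1.89 [0.57676724 0.23660449 0.21152702]
top lid_edge [(array([ 0.4923, -0.2149, -0.0031]), 0.28)]
top lid_hinge [(array([0.5641, 0.1754, 0.0559]), 0.77)]
scene lid_edge [(array([0.5764, 0.2449, 0.2089]), 0.91)]
scene lid_hinge [(array([0.5637, 0.1775, 0.0561]), 0.98)]
P0 [0.6129406  0.4025105  0.31816597]
pos [0.5108 0.1002 0.3132] q [-0.021  0.289  1.733 -0.     1.123 -1.376] F [ 0.4 -0.1 -1.1] w 0.0856 t 13.7
shift now-axes mm [317.2  35.1  -5.3] | 319.1  shift target-axes mm [  35.4 -220.8 -227.7]  twist deg [-35.31 -34.99  84.97]
pos [0.5108 0.1002 0.3132] q [-0.021  0.289  1.733 -0.     1.123 -1.376] F [ 0.4 -0.1 -1.1] w 0.0856 t 13.7
shift now-axes mm [ 317.1   34.7 -125.3] | 342.7  shift target-axes mm [  35.4 -135.9 -312.6]  twist deg [-35.31 -34.99  84.97]
pos [0.5108 0.1002 0.3132] q [-0.021  0.289  1.733 -0.     1.123 -1.376] F [ 0.4 -0.1 -1.1] w 0.0856 t 13.7
shift now-axes mm [   0.2    1.6 -166.8] | 166.8  shift target-axes mm [   2.2  117.7 -118.1]  twist deg [-35.31 -34.99  84.97]
```

play_rows(
  targets=[
    {"xyz":[0,0,-0.02],"twist":[0,0,0],"fingers":0},
    {"xyz":[0,0,-0.04],"twist":[0,0,0],"fingers":0},
    {"xyz":[0,0,-0.04],"twist":[0,0,0],"fingers":0},
    {"xyz":[0,0,-0.04],"twist":[0,0,0],"fingers":0},
    {"xyz":[0,0,-0.027],"twist":[0,0,0],"fingers":0},
  ],
)

```text
t: 14.2
position: [0.5117, 0.1002, 0.483]
ee_rot: [-2.447, -1.97, 0.001]
wrist_force: [-0.5, -1.1, -0.1]
width: 0.0127
```

play_rows(
  targets=[
    {"xyz":[0,0,0],"twist":[-2.942,-2.916,7.081],"fingers":0},
    {"xyz":[0,0,0],"twist":[-2.942,-2.916,7.081],"fingers":0},
    {"xyz":[0,0,0],"twist":[-2.942,-2.916,7.081],"fingers":0},
    {"xyz":[0,0,0],"twist":[-2.942,-2.916,7.081],"fingers":0},
    {"xyz":[0,0,0],"twist":[-2.942,-2.916,7.081],"fingers":0},
    {"xyz":[0,0,0],"twist":[-2.942,-2.916,7.081],"fingers":0},
    {"xyz":[0,0,0],"twist":[-2.942,-2.916,7.081],"fingers":0},
    {"xyz":[0,0,0],"twist":[-2.942,-2.916,7.081],"fingers":0},
    {"xyz":[0,0,0],"twist":[-2.942,-2.916,7.081],"fingers":0},
    {"xyz":[0,0,0],"twist":[-2.942,-2.916,7.081],"fingers":0},
  ],
)

```text
t: 15.2
position: [0.5117, 0.1004, 0.4799]
ee_rot: [2.464, 0.078, -0.094]
wrist_force: [0.6, 0.3, -0.5]
width: 0.0002
```

play_rows(
  targets=[
    {"xyz":[0,0,0],"twist":[-2.942,-2.916,7.081],"fingers":0},
    {"xyz":[0,0,0],"twist":[-2.942,-2.916,7.081],"fingers":0},
    {"xyz":[0,0,0],"twist":[0,0,0],"fingers":0},
  ],
)

```text
t: 15.5
position: [0.5122, 0.1005, 0.479]
ee_rot: [2.343, -0.253, -0.107]
wrist_force: [-0.0, 0.3, 0.2]
width: -0.0003
```

Run:
```python
from h import *
n=CY*np.sin(1.89)+Z*np.cos(1.89)
p,z=toolp(lid(1.89)+n*.05,45)
plan(p+Z*.14,z,CX); plan(p,z,CX)
```

```text
pos [0.5122 0.1005 0.479 ] q [ 0.205  0.309  1.414 -0.717  1.752  0.409] F [-0.   0.3  0.2] w -0.0003 t 15.5
shift now-axes mm [  33.9 -238.2 -209.6] | 319.1  shift target-axes mm [  34.1 -238.6 -209.1]  twist deg [0.11 0.1  0.04]
pos [0.5122 0.1005 0.479 ] q [ 0.205  0.309  1.414 -0.717  1.752  0.409] F [-0.   0.3  0.2] w -0.0003 t 15.5
shift now-axes mm [  34.1 -337.3 -110.8] | 356.7  shift target-axes mm [  34.1 -337.6 -110.1]  twist deg [0.11 0.1  0.04]
```

play_rows(
  targets=[
    {"xyz":[0.0034,-0.0238,-0.021],"twist":[0,0,0],"fingers":0},
    {"xyz":[0.0034,-0.0238,-0.021],"twist":[0,0,0],"fingers":0},
    {"xyz":[0.0034,-0.0238,-0.021],"twist":[0,0,0],"fingers":0},
    {"xyz":[0.0034,-0.0238,-0.021],"twist":[0,0,0],"fingers":0},
    {"xyz":[0.0034,-0.0238,-0.021],"twist":[0,0,0],"fingers":0},
    {"xyz":[0.0034,-0.0238,-0.021],"twist":[0,0,0],"fingers":0},
    {"xyz":[0.0034,-0.0238,-0.021],"twist":[0,0,0],"fingers":0},
    {"xyz":[0.0034,-0.0238,-0.021],"twist":[0,0,0],"fingers":0},
    {"xyz":[0.0034,-0.0238,-0.021],"twist":[0,0,0],"fingers":0},
    {"xyz":[0.0034,-0.0238,-0.021],"twist":[0,0,0],"fingers":0},
  ],
)

```text
t: 16.5
position: [0.6129, 0.4035, 0.4609]
ee_rot: [2.347, -0.248, -0.103]
wrist_force: [1.4, -0.2, 0.3]
width: -0.0002
```

Run:
```python
from h import *
n=CY*np.sin(1.89)+Z*np.cos(1.89)
p,z=toolp(lid(1.89)+n*.05,45)
plan(p,z,CX)
s=env.sense(); save('wrist','w6.png')
p,d=save('top','t6.png');P=cloud('top',d)
```

```text
pos [0.6129 0.4035 0.4609] q [ 0.556  0.824  0.597 -0.681  2.203  0.49 ] F [ 1.4 -0.2  0.3] w -0.0002 t 16.5
shift now-axes mm [   0.3 -100.1  101.8] | 142.8  shift target-axes mm [   0.2 -100.2  101.7]  twist deg [-0.07 -0.14  0.19]
```

View pics/w6.png

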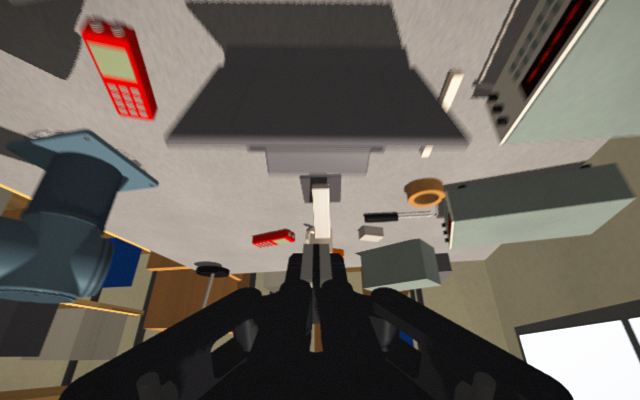

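play_rows(
  targets=[
    {"xyz":[0,-0.02,0.02],"twist":[0,0,0],"fingers":0},
    {"xyz":[0,-0.02,0.02],"twist":[0,0,0],"fingers":0},
    {"xyz":[0,-0.02,0.02],"twist":[0,0,0],"fingers":0},
    {"xyz":[0,-0.02,0.02],"twist":[0,0,0],"fingers":0},
    {"xyz":[0,-0.019,0.019],"twist":[0,0,0],"fingers":0},
    {"xyz":[0,0,0],"twist":[0,0,0],"fingers":0},
  ],
)

```text
t: 17.2
position: [0.6122, 0.4013, 0.3168]
ee_rot: [2.342, -0.247, -0.111]
wrist_force: [0.2, -0.4, 0.8]
width: -0.0001
```

Run:
```python
from h import *
save('scene','s7.png')
s=env.sense(); Rc=R.from_rotvec(s['ee_rot']).as_matrix(); Q=s['position']
print('pos',Q.round(4),s['q'].round(2),'F',s['wrist_force'].round(1))
# sequence: arc with tilt 45 -> 15
prev=None
ths=np.linspace(1.93,0.12,13); tl=np.linspace(45,15,13)
Rp=None;pp=Q;Rp=Rc
for th,ti in zip(ths,tl):
    p,z=toolp(lid(th),ti); Rt=np.stack([CX,np.cross(z,CX),z],1)
    print(round(th,2),'shift(prev axes)mm',(Rp.T@(p-pp)*1000).round(1),'twist',np.degrees(R.from_matrix(Rp.T@Rt).as_rotvec()).round(2),'p',p.round(3))
    pp=p;Rp=Rt
```

```text
pos [0.6126 0.4015 0.3198] [ 0.55  0.87  0.84 -0.59  1.97  0.69] F [ 0.2 -0.6  1. ]
1.93 shift(prev axes)mm [ 0.1 36.6 20.5] twist [0.13 0.05 0.14] p [0.604 0.362 0.331]
1.78 shift(prev axes)mm [-0.  30.1 10.8] twist [2.5 0.  0. ] p [0.598 0.334 0.345]
1.63 shift(prev axes)mm [ 0.  28.8 13.1] twist [ 2.5  0.  -0. ] p [0.592 0.304 0.355]
1.48 shift(prev axes)mm [ 0.  27.3 15.3] twist [ 2.5 -0.  -0. ] p [0.585 0.274 0.36 ]
1.33 shift(prev axes)mm [-0.  25.6 17.4] twist [2.5 0.  0. ] p [0.578 0.244 0.362]
1.18 shift(prev axes)mm [ 0.  23.6 19.2] twist [ 2.5 -0.  -0. ] p [0.572 0.215 0.36 ]
1.02 shift(prev axes)mm [ 0.  21.5 20.8] twist [ 2.5  0.  -0. ] p [0.566 0.186 0.354]
0.87 shift(prev axes)mm [-0.  19.2 22.2] twist [ 2.5  0.  -0. ] p [0.56  0.159 0.344]
0.72 shift(prev axes)mm [-0.  16.8 23.3] twist [ 2.5 -0.   0. ] p [0.554 0.134 0.331]
0.57 shift(prev axes)mm [ 0.  14.2 24.2] twist [ 2.5  0.  -0. ] p [0.549 0.111 0.316]
0.42 shift(prev axes)mm [-0.  11.6 24.7] twist [ 2.5 -0.   0. ] p [0.545 0.091 0.297]
0.27 shift(prev axes)mm [ 0.  9. 25.] twist [2.5 0.  0. ] p [0.541 0.075 0.277]
0.12 shift(prev axes)mm [-0.   6.3 25. ] twist [ 2.5 -0.  -0. ] p [0.539 0.062 0.255]
```

View pics/s7.png

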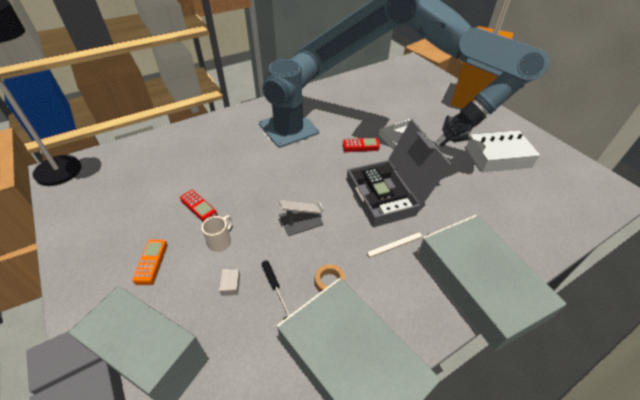

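play_rows(
  targets=[
    {"xyz":[0,0.012,0.007],"twist":[0,0,0],"fingers":0},
    {"xyz":[0,0.012,0.007],"twist":[0,0,0],"fingers":0},
    {"xyz":[0,0.013,0.0065],"twist":[0,0,0],"fingers":0},
    {"xyz":[0,0.015,0.0055],"twist":[1.25,0,0],"fingers":0},
    {"xyz":[0,0.015,0.0055],"twist":[1.25,0,0],"fingers":0},
    {"xyz":[0,0,0],"twist":[0,0,0],"fingers":0},
  ],
)

```text
t: 17.85
position: [0.5981, 0.3328, 0.351]
ee_rot: [2.392, -0.262, -0.092]
wrist_force: [0.4, 0.3, 0.2]
width: -0.0
```

play_rows(
  targets=[
    {"xyz":[0,0.0144,0.0065],"twist":[1.25,0,0],"fingers":0},
    {"xyz":[0,0.0144,0.0065],"twist":[1.25,0,0],"fingers":0},
    {"xyz":[0,0.0136,0.0076],"twist":[1.25,0,0],"fingers":0},
    {"xyz":[0,0.0136,0.0076],"twist":[1.25,0,0],"fingers":0},
    {"xyz":[0,0,0],"twist":[0,0,0],"fingers":0},
  ],
)

```text
t: 18.35
position: [0.585, 0.2738, 0.364]
ee_rot: [2.476, -0.27, -0.085]
wrist_force: [0.6, -0.5, -0.1]
width: 0.0002
```

Run:
```python
from h import *
p,z=toolp(lid(1.48),37.5); plan(p,z,CX)
save('scene','s8.png')
```

```text
pos [0.585  0.2738 0.364 ] q [ 0.405  0.611  1.181 -0.528  1.74   0.637] F [ 0.6 -0.5 -0.1] w 0.0002 t 18.35
shift now-axes mm [-0.1 -2.9  2.3] | 3.7  shift target-axes mm [-0.1 -2.9  2.3]  twist deg [-0.09 -0.2  -0.21]
```

View pics/s8.png

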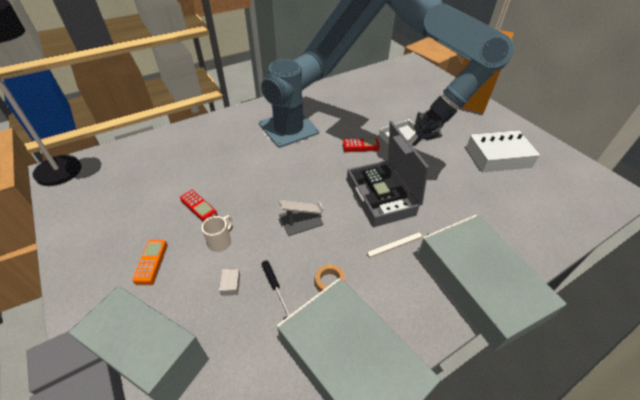

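play_rows(
  targets=[
    {"xyz":[0,0.0128,0.0092],"twist":[1.25,0,0],"fingers":0},
    {"xyz":[0,0.0128,0.0092],"twist":[1.25,0,0],"fingers":0},
    {"xyz":[0,0.0118,0.0096],"twist":[1.25,0,0],"fingers":0},
    {"xyz":[0,0.0118,0.0096],"twist":[1.25,0,0],"fingers":0},
    {"xyz":[0,0.0107,0.0104],"twist":[1.25,0,0],"fingers":0},
    {"xyz":[0,0.0107,0.0104],"twist":[1.25,0,0],"fingers":0},
    {"xyz":[0,0.0096,0.011],"twist":[1.25,0,0],"fingers":0},
    {"xyz":[0,0.0096,0.011],"twist":[1.25,0,0],"fingers":0},
    {"xyz":[0,0,0],"twist":[0,0,0],"fingers":0},
  ],
)

```text
t: 19.3
position: [0.5597, 0.1585, 0.3437]
ee_rot: [2.647, -0.287, -0.068]
wrist_force: [0.4, -1.2, 0.4]
width: 0.0001
```

Run:
```python
from h import *
p,z=toolp(lid(.873),27.5); plan(p,z,CX)
save('scene','s9.png')
```

```text
pos [0.5597 0.1585 0.3437] q [ 0.216  0.452  1.457 -0.437  1.457  0.532] F [ 0.4 -1.2  0.4] w 0.0001 t 19.3
shift now-axes mm [ 0.1  0.1 -0.7] | 0.7  shift target-axes mm [ 0.   0.1 -0.7]  twist deg [ 0.04 -0.08 -0.08]
```

View pics/s9.png

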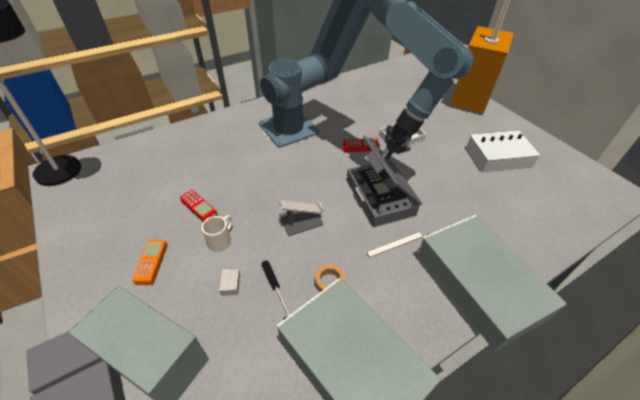

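play_rows(
  targets=[
    {"xyz":[0,0.0084,0.0116],"twist":[1.25,0,0],"fingers":0},
    {"xyz":[0,0.0084,0.0116],"twist":[1.25,0,0],"fingers":0},
    {"xyz":[0,0.0071,0.012],"twist":[1.25,0,0],"fingers":0},
    {"xyz":[0,0.0071,0.012],"twist":[1.25,0,0],"fingers":0},
    {"xyz":[0,0.0058,0.0123],"twist":[1.25,0,0],"fingers":0},
    {"xyz":[0,0.0058,0.0123],"twist":[1.25,0,0],"fingers":0},
    {"xyz":[0,0.0045,0.0125],"twist":[1.25,0,0],"fingers":0},
    {"xyz":[0,0.0045,0.0125],"twist":[1.25,0,0],"fingers":0},
    {"xyz":[0,0,0],"twist":[0,0,0],"fingers":0},
  ],
)

```text
t: 20.25
position: [0.5418, 0.076, 0.2747]
ee_rot: [2.821, -0.304, -0.046]
wrist_force: [-0.3, -0.4, -0.2]
width: -0.0001
```

Run:
```python
from h import *
for th in(.1,.0):
    p,z=toolp(lid(th),17.5); plan(p,z,CX)
```

```text
pos [0.5418 0.076  0.2747] q [ 0.033  0.418  1.67  -0.326  1.151  0.396] F [-0.3 -0.4 -0.2] w -0.0001 t 20.25
shift now-axes mm [-0.   0.1 26.5] | 26.5  shift target-axes mm [-0.   0.1 26.5]  twist deg [ 0.03 -0.03 -0.02]
pos [0.5418 0.076  0.2747] q [ 0.033  0.418  1.67  -0.326  1.151  0.396] F [-0.3 -0.4 -0.2] w -0.0001 t 20.25
shift now-axes mm [-0.  -3.1 42.7] | 42.9  shift target-axes mm [-0.  -3.1 42.7]  twist deg [ 0.03 -0.03 -0.02]
```

play_rows(
  targets=[
    {"xyz":[0,0,0.012],"twist":[0,0,0],"fingers":0},
    {"xyz":[0,0,0.011],"twist":[0,0,0],"fingers":0},
    {"xyz":[0,-0.001,0.004],"twist":[0,0,0],"fingers":0},
    {"xyz":[0,0,0],"twist":[0,0,0],"fingers":0},
    {"xyz":[0,0,0],"twist":[0,0,0],"fingers":0},
  ],
)

```text
t: 20.75
position: [0.5403, 0.0692, 0.2494]
ee_rot: [2.821, -0.304, -0.043]
wrist_force: [0.0, -0.2, 0.2]
width: -0.0002
```

play_rows(
  targets=[
    {"xyz":[0,-0.001,0.003],"twist":[0,0,0],"fingers":0},
    {"xyz":[0,-0.001,0.003],"twist":[0,0,0],"fingers":0},
    {"xyz":[0,0,0],"twist":[0,0,0],"fingers":0},
    {"xyz":[0,0,0],"twist":[0,0,0],"fingers":0},
  ],
)

```text
t: 21.15
position: [0.5405, 0.069, 0.245]
ee_rot: [2.82, -0.305, -0.04]
wrist_force: [-3.2, 0.4, 11.2]
width: -0.0002
```

play_rows(
  targets=[
    {"xyz":[0,-0.0005,0.002],"twist":[0,0,0],"fingers":0},
    {"xyz":[0,0,0.002],"twist":[0,0,0],"fingers":0},
    {"xyz":[0,0,0],"twist":[0,0,0],"fingers":0},
    {"xyz":[0,0,0],"twist":[0,0,0],"fingers":0},
  ],
)

```text
t: 21.55
position: [0.5404, 0.0685, 0.2418]
ee_rot: [2.821, -0.305, -0.039]
wrist_force: [-4.3, 2.3, 17.5]
width: -0.0
```

play_rows(
  targets=[
    {"xyz":[0,-0.0005,0.002],"twist":[0,0,0],"fingers":0},
    {"xyz":[0,0,0.002],"twist":[0,0,0],"fingers":0},
    {"xyz":[0,0,0],"twist":[0,0,0],"fingers":0},
    {"xyz":[0,0,0],"twist":[0,0,0],"fingers":0},
  ],
)

```text
t: 21.95
position: [0.5402, 0.0678, 0.2357]
ee_rot: [2.822, -0.305, -0.041]
wrist_force: [0.1, 1.3, 2.0]
width: 0.0001
```

play_rows(
  targets=[
    {"xyz":[0,0,0.0015],"twist":[0,0,0],"fingers":0},
    {"xyz":[0,0,0],"twist":[0,0,0],"fingers":0},
    {"xyz":[0,0,0],"twist":[0,0,0],"fingers":0},
  ],
)

```text
t: 22.25
position: [0.5403, 0.0677, 0.2353]
ee_rot: [2.822, -0.305, -0.04]
wrist_force: [-2.1, 4.1, 12.6]
width: -0.0001
```

Rigid now: fully home. Retreat and check.

play_rows(
  targets=[
    {"xyz":[0,0,-0.005],"twist":[0,0,0],"fingers":0},
    {"xyz":[0,0,-0.015],"twist":[0,0,0],"fingers":0},
    {"xyz":[0,0,-0.04],"twist":[0,0,0],"fingers":0},
    {"xyz":[0,0,-0.045],"twist":[0,0,0],"fingers":0},
    {"xyz":[0,0,-0.045],"twist":[0,0,0],"fingers":0},
    {"xyz":[0,0,-0.02],"twist":[0,0,0],"fingers":0},
    {"xyz":[0,0,0],"twist":[0,0,0],"fingers":0},
    {"xyz":[0,0,0],"twist":[0,0,0],"fingers":0},
  ],
)

```text
t: 23.05
position: [0.5501, 0.1172, 0.3952]
ee_rot: [2.821, -0.304, -0.044]
wrist_force: [0.2, 0.2, 0.3]
width: 0.0
```

Run:
```python
from h import *
s=env.sense()
for c in('wrist','scene'):
    p,d=save(c,c[0]+'10.png'); P=cloud(c,d,s)
    q=(P-[.5455,.0932,0])@np.stack([CX,CY,[0,0,1]],1)
    m=(d>0)&(abs(q[...,0])<.12)&(q[...,1]<.07)&(q[...,1]>-.09)&(abs(q[...,2]-.07)<.03); r=q[m]
    c_=np.polyfit(r[:,1],r[:,2],1); print(c,len(r),'lid angle',-c_[0],'z at edge',np.polyval(c_,-.0795),'z at hinge',np.polyval(c_,.0855))
print([(np.round(r['xyz'],4),r['score']) for r in env.mark_of('lid_edge','scene')[:1]])
```

```text
wrist 42321 lid angle -0.0015073611312750787 z at edge 0.06767479405483581 z at hinge 0.06792350864149621
scene 2118 lid angle 0.000689241873344491 z at edge 0.06926621454464843 z at hinge 0.06915248963554659
[(array([0.5259, 0.0159, 0.0686]), 0.65)]
```

View pics/s10.png

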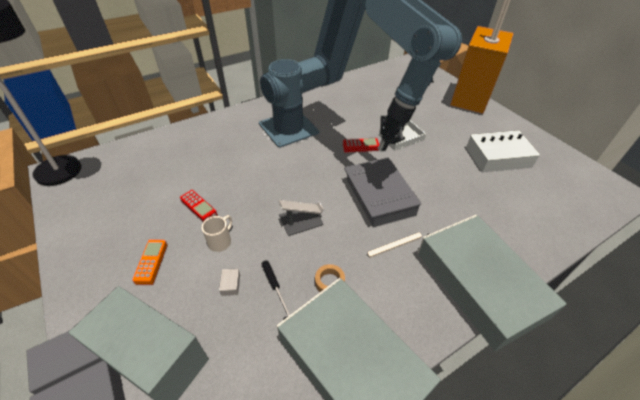

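View pics/w10.png

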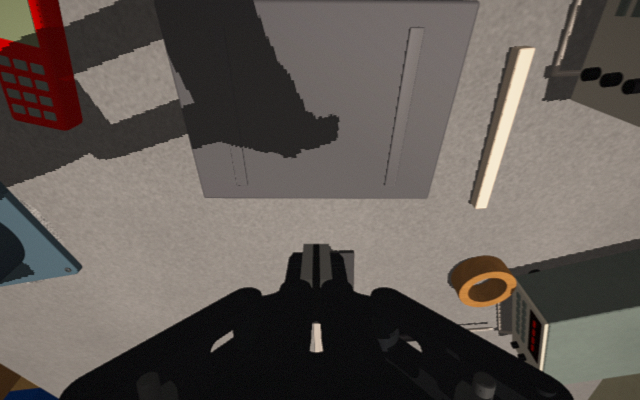

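The lid is shut flat at a height of 68 mm (angle about 0), the robot is clear of everything, and the bystanders are unmoved.

```bash
python3 -c "
from bench import env
print(env.sign_off())"
```

```text
the job is handed in; nothing more can be done
None
```

The meter is in the case's long bay, flat and display up, and the lid is shut. I handed the job in at about 23 s, well inside the 56 s limit.

- **Meter:** I gripped it across its 56 mm width at mid length and lifted it off the stand. I lowered it until I felt light contact with the pad (about 8 N) and let go. With the lid still open, the wrist camera showed its face level at 48 mm, which is the 16 mm pad plus the 32 mm thickness.
- **Lid:** I swung it over from behind with closed fingertips and pressed it down. The last force reading before the catch gave way was 17.5 N. It then dropped to 2 N, and one more small press met firm resistance.
- **Last checks:** With the arm backed off, both cameras gave a lid angle of about 0 (-0.0015 and +0.0007 rad) and an outer face at 68 to 69 mm, as expected for fully shut. The hand was touching nothing, and the other things look unmoved in the scene picture.

No check failed. In some frames the networks ranked look-alikes or other objects above the real meter and lid edge, so I relied on depth measurements there. I could not see the meter again once the lid was shut.

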